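# Seat the keyed drive shaft in the pulley hub

## Robot

A 6-joint arm with a two-finger parallel gripper is mounted at the origin on the work surface. World frame = base frame: x ahead of the robot, y to its left, z up, the work surface at z = 0. Lengths are in m, angles in rad, forces in N, time in s.
With the tool pointing down it reaches from about 0.425 to 1.125 m from the base axis. Payload 14.9 kg.
Tool frame: the origin (TCP) lies at the very end of the fingers, on their centre line; the grasp point (between the pads) lies manip.grip_point_offset behind it (manip.grip_point_offset is the distance from the TCP to the grasp point, in m); x points along the fingers, y is the direction in which the jaws open and shut, and the axes are right-handed (so a half turn about x gives the same grasp; the last joint's range is limited). The gripper opens to 91 mm and grips with 3 to 60 N. Pads are 32 mm wide; open, the fingers measure 118 mm over their backs; the gripper's body (76 mm by 178 mm) begins 60 mm behind the grasp point.
Start: joints at [1.127, 0.379, 1.734, -0, 1.028, -0.033], TCP at [0.28, 0.642, 0.214] pointing down, gripper open.
Joint ranges: [-2.77, 2.77], [-0.74, 2.19], [0, 2.66], [-1.06, 4.2], [0.31, 2.87], [-3.08, 3.08]. Speed limits (rad/s): [1.89, 1.89, 2.39, 3.14, 3.14, 3.14].

## Interface

Orientations are given as a rotation vector (axis times angle).
In Python, from workcell import readout, imaging, workorder, manip gives the robot as it stands.
- The arm moves only by the tool play_rows, never from a script. Its argument "deltas" is text: rows parted by semicolons, each of 7 numbers parted by spaces: the shift along the tool's x, y, z in mm, then the turn, a rotation vector about the tool's x, y, z in rad, then the finger opening in mm, from 0 to 91.2. A call has exactly 10 rows; each row is the pose to reach, as a shift and turn from the pose commanded when the call began, along the tool's axes at that moment; what a row does not reach only later rows make up. A row lasts 1/8 s, in which the tool goes at most 62.5 mm and 10.7 degrees, less where a joint would pass 70% of its speed; a pose out of reach is approached as far as the arm can. A call with a gripper value outside its range is refused whole. The fingers move at their own pace and stop on an object; "squeeze" is the grip in N (left out, the last holds). Time passes only in rows, so rows that repeat a pose let the fingers close, or fill a call up. It gives the time, the measured TCP pose, the force and the opening at its end, in the units of the state.
- readout.get_state(): the state, without advancing time (a new reading comes with each control period).
- imaging.grab_frame(name): name is "side" or "top" or "wrist"; returns a dict with "frame" (384x512x3 uint8, red, green, blue), "depth" (384x512 float32, m along the optical axis (not along the pixel's ray), 0 where there is no reading), "fx", "fy", "cx", "cy" (pixels), "dist" ([k1, k2, p1, p2, k3] as OpenCV has them; the pictures are not rectified), "extrinsics" (4x4, takes a point from camera to world coordinates); the wrist camera has in their place "mount" (4x4, takes a point from camera to tool coordinates, whose origin is the TCP and whose axes are the tool frame's). Camera axes: x right, y up, looking along -z (the intrinsics and any distortion apply to the point x, -y, -z); pixel columns grow to the right and rows downward; lengths in m; the calibration is good to about 2 mm. A picture is of the moment at which its call begins: read the wrist's pose just before it.
- workorder.finish_job(): hands the job in, once; it reports no verdict.
The state is a dict: "t": time; "joint_positions": joint angles; "dq": joint speeds; "joint_torque": joint torques, N m; "position": TCP position; "tcp_rot": TCP orientation; "ft_force": force on the tool from outside, world axes, zero at the start; "ft_torque": the same for the moment, N m; "opening": finger opening in m.
Only numpy, scipy, OpenCV 4.12 (cv2) and the standard library are available. Lean on these libraries where they do the work, as an engineer would, in place of code of your own. Each camera call takes 0.05 s, during which the arm holds its last target. There are 200 camera calls.

## Task

Lift the keyed drive shaft out of the wooden stand, put its plain end into the bore of the pulley hub on the grinder drive unit, turn it until the key slips into the keyway, and push it down against the spring until its collar sits on the face of the hub. Do not let go: finish while still gripping the shaft by its head and pressing it fully home, because the spring lifts it as soon as the push stops. Leave the portafilter, cup, tamper and wrench where they are.

Things in the scene. Friction and masses are not known exactly. Their poses are not given: they have to be found in the camera images.
- shaft_grip (a point): Middle of the grip head of the loose upright drive shaft, on its axis, z up. Whole part 90 mm tall, 0.18 to 0.29 kg. Head: aluminium block 20 mm thick (y, the flats to grip), 44 mm tall (centred here), reaching 16 mm to -x and 28 mm to +x of the axis: the long end points the way the key does. Below it, 22 to 28 mm under this point, a round collar 34 mm wide; then a 16 mm steel shaft.
- shaft_end (a point): Centre of the shaft's lower end, 68 mm below the head's middle; 2 mm chamfer. Same axes. The lowest 12 mm are plain; from 12 to 37 mm above this point a key 5 mm wide stands 4 mm out of the shaft on its +x side. The collar's underside is 40 mm above this point. At the start the shaft hangs in the stand by its collar, this end 40 mm deep in the hole; draw it straight up.
- stand: Wooden block 100 x 100 mm, 55 mm high, fixed to the bench; origin at the centre of its underside. The shaft hangs upright in a square hole at its centre, 25 mm wide and 45 mm deep, its collar resting on the top face.
- drive: Fixed grinder drive unit: aluminium housing 120 x 120 mm, 55 mm high, on a base plate 150 x 130 mm, black terminal box on its +x side; origin at the centre of its underside. On it sits a locked toothed pulley, 83 mm wide. Its keyway points within 0.5 rad (29 degrees) of this +x axis, to either side: not given more closely; see it from above or find it by turning the shaft under a light push.
- hub_mouth (a point): Centre of the top face of the steel pulley hub, 105 mm above the bench, axes of the drive unit. Hub 42 mm wide, 22 mm above the pulley; upright bore 19 mm wide. Keyway: slot 7.5 mm wide out to 13.5 mm from the axis, full depth; the key fits over about 0.2 rad of turn. Until then it rests on this face, 12 mm of plain shaft in the bore. Fully home: 40 mm deep, collar on this face.
- seat (a joint): Spring seat in the bore: how far it is pressed down, in m. At 0 it lies 28 mm below the hub face and pushes back with 4 N, rising by 0.5 N per mm; with the shaft fully home it reads 0.012 (10 N).
- portafilter_mid (a point): Bystander: steel portafilter with a black handle, 75 mm wide, 31 mm high, lying on the bench; its handle reaches 170 mm to its -y. This is the middle of its round basket, 16 mm up.
- cup_mid (a point): Bystander: white espresso cup, 62 mm wide, 58 mm high; its centre.
- tamper_mid (a point): Bystander: steel tamper, 58 mm wide, 82 mm high; its centre.
- wrench_mid (a point): Bystander: steel wrench about 170 mm long lying flat along its x; its middle.
Things that resemble listed ones, but are neither listed nor needed, are in the scene too. Leave any pink or red look-alike of the part that bears shaft_grip alone.

How it is judged:
By the outcome, as a careful person would: the job done as asked, in the order asked, and still so for the second after the job is handed in, while the arm keeps its last pose, push and grip.
It also fails if it takes over 48 s, if anything falls off the work surface, if the arm or the gripper's body presses on something with over 40 N, if the wrist force passes 120 N, or if a joint passes its speed limit or range.

## Working session

There is one attempt and no reset: what is moved stays moved. The work goes in short steps, Python scripts to look and compute and a tool call to move; the robot and the scene stay as the last step left them, time stands still between calls to the robot, and variables do not carry over. Pictures are saved under pics/ and viewed, about 8 in all and at most 12, crops included, and the job is handed in when it is done.

Besides the shell and the picture viewer there is one more tool, called after ">>>" as name(argument=value, ...), one argument or row to a line, values as JSON. play_rows: Moves the arm, as the interface text tells. Its arguments: {"type":"object","properties":{"deltas":{"type":"string"},"squeeze":{"type":"number"}},"required":["deltas"]}

```bash
mkdir -p pics; cat > h.py <<'E'
import numpy as np, cv2
from scipy.spatial.transform import Rotation as R
from workcell import readout, imaging, workorder, manip
def save(n,f): cv2.imwrite(f'pics/{n}.png',cv2.cvtColor(f,cv2.COLOR_RGB2BGR))
def ext(d,s=None):
    if 'extrinsics' in d: return np.array(d['extrinsics'])
    T=np.eye(4);T[:3,:3]=R.from_rotvec(s['tcp_rot']).as_matrix();T[:3,3]=s['position'];return T@np.array(d['mount'])
def rays(d,uv):
    K=np.array([[d['fx'],0,d['cx']],[0,d['fy'],d['cy']],[0,0,1.]])
    p=cv2.undistortPoints(np.array(uv,float).reshape(-1,1,2),K,np.array(d['dist'],float)).reshape(-1,2)
    return np.c_[p[:,0],-p[:,1],-np.ones(len(p))]
def at_z(d,uv,z,s=None):
    T=ext(d,s);r=rays(d,uv)@T[:3,:3].T;o=T[:3,3];return o+r*((z-o[2])/r[:,2])[:,None]
def by_depth(d,uv,s=None):
    T=ext(d,s);r=rays(d,uv);de=np.array([d['depth'][int(v),int(u)] for u,v in uv]);return (r*de[:,None])@T[:3,:3].T+T[:3,3]
E
python3 - <<'E'
from h import *
s=readout.get_state();print(s,manip.grip_point_offset)
import pickle
for n in('top','side'):
    d=imaging.grab_frame(n);pickle.dump(d,open(n+'.pkl','wb'));save(n,d['frame']);print(n,np.round(ext(d),3).tolist(),d['fx'])
E
```

```text
{'t': 0.0, 'joint_positions': array([ 1.12669236e+00,  3.79451041e-01,  1.73478965e+00,  2.05551088e-05,
        1.02853542e+00, -3.32987850e-02]), 'dq': array([-8.29511274e-05, -9.81905453e-04,  5.81561114e-04,  4.57106845e-04,
        1.36932202e-03,  1.00585587e-04]), 'joint_torque': array([-2.95673424e-03, -7.63721395e+01, -4.34373808e+01,  6.48916257e-02,
        4.23585658e-02, -8.18881790e-05]), 'position': array([0.27936408, 0.64138266, 0.21325417]), 'tcp_rot': array([ 0.32135107,  1.54696727, -0.32316128]), 'ft_force': array([-1.02611709, -0.41891363,  0.35387334]), 'ft_torque': array([0.01263139, 0.02007164, 0.02413524]), 'opening': 0.09119126705924774} 0.0188
top [[0.021, 0.991, -0.135, 0.425], [-1.0, 0.018, -0.021, -0.092], [-0.018, 0.135, 0.991, 1.183], [0.0, 0.0, 0.0, 1.0]] 454.27002523149577
side [[0.96, 0.149, -0.235, 0.305], [-0.278, 0.574, -0.771, -0.88], [0.02, 0.805, 0.592, 0.704], [0.0, 0.0, 0.0, 1.0]] 413.30300316043497
```

View pics/top.png

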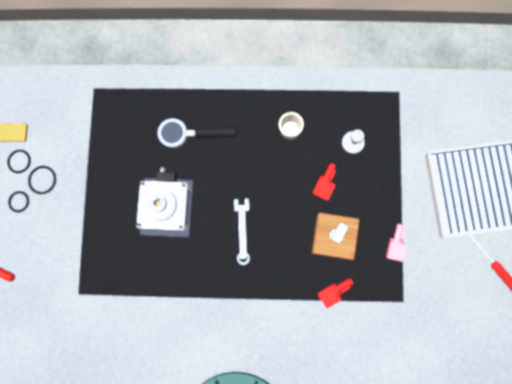

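View pics/side.png

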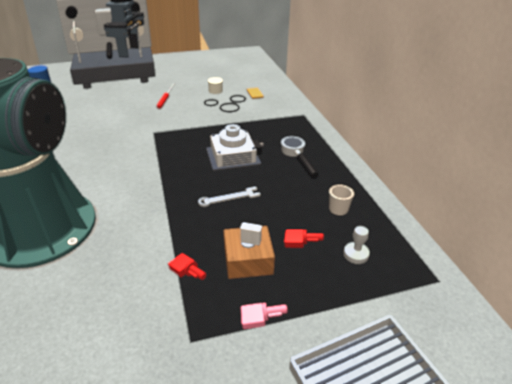

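The top view shows the drive at about (160,205), the stand at (336,237), the wrench between them, and red/pink decoys around the stand. I'll crop the two and measure them.

```bash
python3 - <<'E'
from h import *
import pickle
d=pickle.load(open('top.pkl','rb'));f=d['frame']
a=cv2.resize(f[205:270,305:370],(520,520),interpolation=3)[:, :390] if 0 else cv2.resize(f[205:267,308:370],(400,400),interpolation=2)
b=cv2.resize(f[170:240,130:200],(400,400),interpolation=2)
save('crop',np.hstack([a,b]))
print(by_depth(d,[(338,233),(345,226),(333,236),(322,250),(160,204),(145,190),(165,178)]).round(3))
print(at_z(d,[(316,213),(359,217),(355,259),(313,255)],.055).round(3))
E
```

```text
[[ 0.487 -0.238  0.105]
 [ 0.503 -0.254  0.108]
 [ 0.479 -0.226  0.106]
 [ 0.447 -0.206  0.056]
 [ 0.548  0.189  0.103]
 [ 0.588  0.241  0.057]
 [ 0.622  0.195  0.045]]
[[ 0.538 -0.19   0.055]
 [ 0.53  -0.297  0.055]
 [ 0.426 -0.287  0.055]
 [ 0.434 -0.184  0.055]]
```

View pics/crop.png

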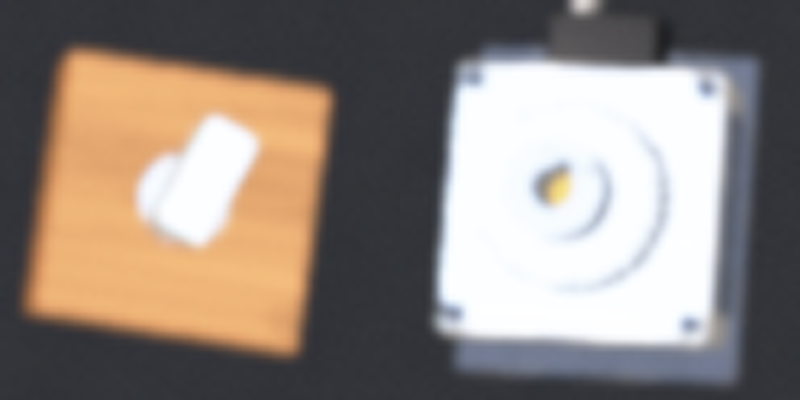

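```bash
cat >> h.py <<'E'
def delta(p,a,s=None,pi_free=True):
    "delta from measured pose to TCP p pointing down, jaw axis at world angle a"
    s=s or readout.get_state();R0=R.from_rotvec(s['tcp_rot']);best=None
    for b in ((a,a+np.pi) if pi_free else (a,)):
        x=np.array([0,0,-1.]);y=np.array([np.cos(b),np.sin(b),0]);M=R.from_matrix(np.c_[x,y,np.cross(x,y)])
        rv=(R0.inv()*M).as_rotvec()
        if best is None or np.linalg.norm(rv)<np.linalg.norm(best): best=rv
    return (R0.inv().apply(np.array(p)-s['position'])*1000).round(1),best.round(4)
def jaw(s): y=R.from_rotvec(s['tcp_rot']).as_matrix()[:,1]; return np.arctan2(y[1],y[0])
E
python3 - <<'E'
from h import *
import pickle
d=pickle.load(open('top.pkl','rb'));s=readout.get_state()
c=np.array([(215,112),(260,140),(205,248),(155,225)])/6.4516+[308,205]
w=at_z(d,c,.105);print(w.round(4)); e=w[:2].mean(0);g=w[2:].mean(0);dr=e-g;phi=np.arctan2(dr[1],dr[0]);print('phi',phi,np.linalg.norm(dr));
u=dr/np.linalg.norm(dr);m=w.mean(0);print('axis',m-6e-3*u)
print('collar',at_z(d,[[308+184/6.4516,205+197/6.4516]],.061))
c=np.array([(462,62),(730,72),(712,345),(437,328)],float)-[400,0];c=c/5.714+[130,170]
w=at_z(d,c,.057);print('drive',w.round(4),w.mean(0)); hub=at_z(d,[[157.1,202.9]],.105);print('hub',hub, np.arctan2(*(w[:2].mean(0)-w[2:].mean(0))[[1,0]]))
print(jaw(s),R.from_rotvec(s['tcp_rot']).as_matrix().round(3))
print(np.array(imaging.grab_frame('wrist')['mount']).round(3))
print(delta([.50,.19,.28],phi+np.pi/2),delta([.48,-.24,.2],phi+np.pi/2))
E
```

```text
[[ 0.512  -0.2462  0.105 ]
 [ 0.502  -0.2627  0.105 ]
 [ 0.4621 -0.2426  0.105 ]
 [ 0.4702 -0.2243  0.105 ]]
phi -0.4758350226435572 0.045969279202718115
axis [ 0.48123441 -0.24119557  0.105     ]
collar [[ 0.48286192 -0.24067008  0.061     ]]
drive [[0.6114 0.2533 0.057 ]
 [0.6089 0.1332 0.057 ]
 [0.4883 0.1358 0.057 ]
 [0.4932 0.2575 0.057 ]] [0.55043967 0.19493589 0.057     ]
hub [[0.55028008 0.1957101  0.105     ]] -0.02828777567200395
1.1599845568505334 [[-0.     0.399  0.917]
 [-0.001  0.917 -0.399]
 [-1.    -0.001 -0.   ]]
[[-0.001  0.292 -0.956 -0.171]
 [ 1.     0.    -0.001 -0.   ]
 [ 0.    -0.956 -0.292 -0.082]
 [ 0.     0.     0.     1.   ]]
(array([ -66.3, -325.9,  382.5]), array([0.0651, 0.    , 0.0008])) (array([  14. , -728.1,  535.9]), array([0.0651, 0.    , 0.0008]))
```

```bash
python3 - <<'E'
from h import *
print(delta([.55,.195,.21],-.476+np.pi/2))
E
```

```text
(array([   3.7, -301.3,  426.4]), array([0.0652, 0.    , 0.0008]))
```

>>> play_rows(
  deltas="4 -33 47 0 0 0 91; 4 -67 95 0 0 0 91; 4 -100 142 0.03 0 0 91; 4 -134 190 0.065 0 0 91; 4 -167 237 0.065 0 0 91; 4 -201 284 0.065 0 0 91; 4 -234 332 0.065 0 0 91; 4 -268 379 0.065 0 0 91; 4 -301 426 0.065 0 0 91; 4 -301 426 0.065 0 0 91",
  squeeze=40,
)

```text
t: 1.4
position: [0.5513, 0.1929, 0.2099]
tcp_rot: [0.376, 1.538, -0.376]
ft_force: [-0.6, 0.6, 0.1]
opening: 0.0909
```

```bash
python3 - <<'E'
from h import *
import pickle
s=readout.get_state();d=imaging.grab_frame('wrist');pickle.dump((d,s),open('w1.pkl','wb'));save('w1',cv2.resize(d['frame'],(800,600)))
print(s['t'],s['position'],jaw(s),s['dq'].round(2))
E
```

```text
1.4 [0.55131391 0.19291615 0.20985741] 1.0912011072634022 [ 0.06 -0.01  0.02  0.01  0.    0.05]
```

View pics/w1.png

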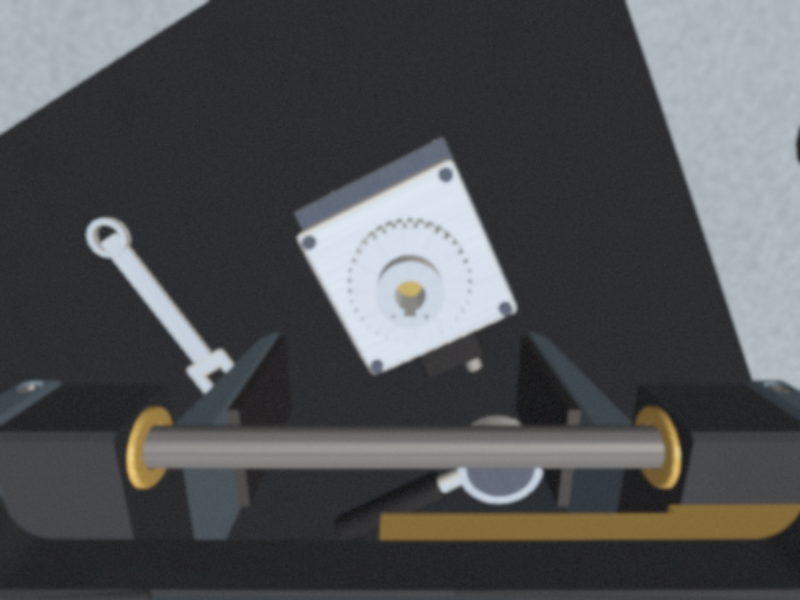

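The hub is at (410,290); the bore shows the yellow seat, with the keyway at its lower edge (410,313). I'll enlarge it.

```bash
python3 - <<'E'
from h import *
import pickle
d,s=pickle.load(open('w1.pkl','rb'));save('w1c',cv2.resize(d['frame'][155:215,222:302],(800,600),interpolation=2))
E
```

```text
(no output)
```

View pics/w1c.png

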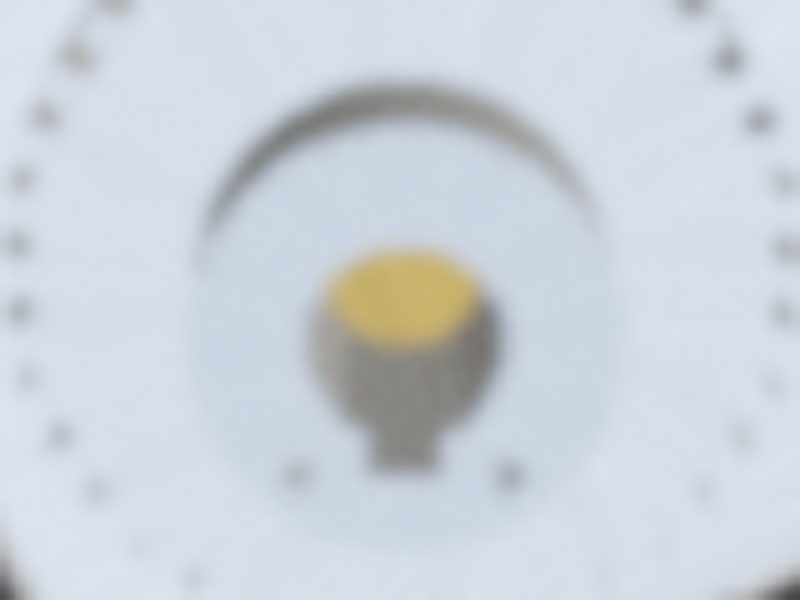

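```bash
python3 - <<'E'
from h import *
import pickle
d,s=pickle.load(open('w1.pkl','rb'))
w=at_z(d,np.array([(404,341),(404,470),(404,246),(308,341),(500,341),(406,335)])/10+[222-.05,155-.05],.105,s);print(w.round(4))
v=w[1]-w[0];print(np.arctan2(v[1],v[0]),np.linalg.norm(v),np.linalg.norm(w[3]-w[4]))
print(delta([.4815,-.241,.2],-.476+np.pi/2))
print(readout.get_state()['position'])
E
```

```text
[[0.5536 0.1964 0.105 ]
 [0.5652 0.1904 0.105 ]
 [0.5453 0.2007 0.105 ]
 [0.5494 0.1883 0.105 ]
 [0.5579 0.2045 0.105 ]
 [0.5532 0.1968 0.105 ]]
-0.47544689118732697 0.013022228276062394 0.018333233459633964
(array([   9.8, -418.2,  139.3]), array([-0.0025, -0.0003,  0.0002]))
[0.55034821 0.19439972 0.20974643]
```

>>> play_rows(
  deltas="5 -52 17 0 0 0 91; 10 -105 35 0 0 0 91; 10 -157 52 0 0 0 91; 10 -209 70 0 0 0 91; 10 -261 87 0 0 0 91; 10 -314 104 0 0 0 91; 10 -366 122 0 0 0 91; 10 -418 139 0 0 0 91; 10 -418 139 0 0 0 91; 10 -418 139 0 0 0 91",
)

```text
t: 2.7
position: [0.482, -0.2385, 0.1997]
tcp_rot: [0.373, 1.539, -0.372]
ft_force: [-0.3, -0.4, 0.1]
opening: 0.0912
```

```bash
python3 - <<'E'
from h import *
import pickle
imaging.grab_frame('wrist')
s=readout.get_state();d=imaging.grab_frame('wrist');pickle.dump((d,s),open('w2.pkl','wb'))
print(s['t'],s['position'],jaw(s),s['dq'].round(2))
K=at_z(d,[[256,192]],.1,s);print(K)
save('w2',cv2.resize(d['frame'][110:260,156:356],(800,600),interpolation=2))
E
```

```text
2.75 [ 0.48214482 -0.23814963  0.19975456] 1.0961608609325517 [ 0.01 -0.    0.    0.   -0.   -0.  ]
[[ 0.48283886 -0.24060755  0.1       ]]
```

View pics/w2.png

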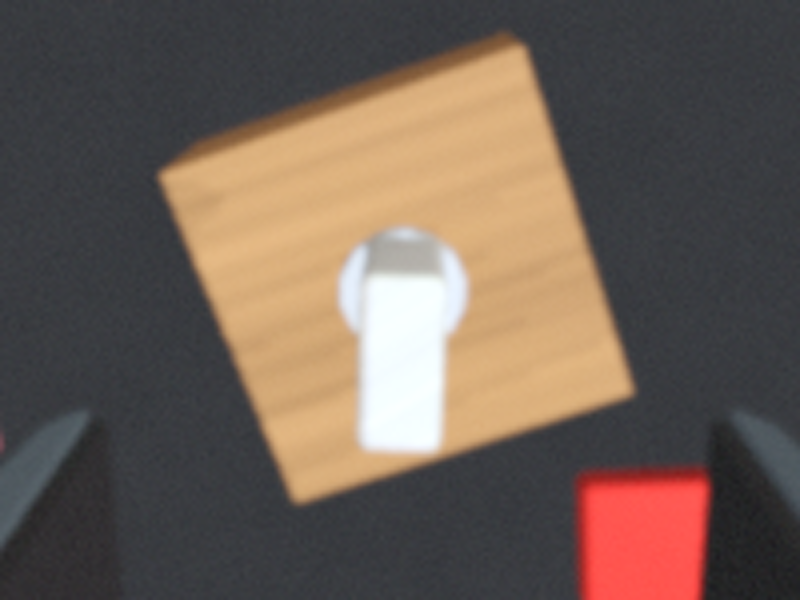

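```bash
python3 - <<'E'
from h import *
import pickle
d,s=pickle.load(open('w2.pkl','rb'))
c=np.array([(363,272),(445,275),(440,452),(359,448)])/4+[155.9,109.9]
w=at_z(d,c,.105,s);g=w[:2].mean(0);e=w[2:].mean(0);v=e-g;L=np.linalg.norm(v);ph=np.arctan2(v[1],v[0])
ax=w.mean(0)-6e-3*v/L;print(w.round(4),L,ph,ax)
print('collar',at_z(d,[[155.9+403/4,109.9+291/4]],.061,s))
c=np.array([(159,174),(520,45),(634,394),(298,503)])/4+[155.9,109.9]
print('stand',at_z(d,c,.055,s).mean(0),np.linalg.norm(np.diff(at_z(d,c,.055,s),axis=0),axis=1))
s=readout.get_state()
for z in(.067,):print(delta([ax[0],ax[1],z],ph+np.pi/2,s),s['position'])
E
```

```text
[[ 0.4657 -0.2413  0.105 ]
 [ 0.4748 -0.225   0.105 ]
 [ 0.5132 -0.2456  0.105 ]
 [ 0.5034 -0.2623  0.105 ]] 0.04336392704193969 -0.5004346216163353 [ 0.48400581 -0.24067697  0.105     ]
collar [[ 0.48447783 -0.24088583  0.061     ]]
stand [ 0.48492106 -0.24117179  0.055     ] [0.10001238 0.10102739 0.10020065]
(array([132.8,  -1.5,   2.8]), array([ 0.0263, -0.0003, -0.0001])) [ 0.4822394  -0.23807251  0.19980884]
```

>>> play_rows(
  deltas="25 0 0 0.015 0 0 91; 50 0 0 0.015 0 0 91; 75 0 0 0.015 0 0 91; 75 0 0 0.015 0 0 91; 75 0 0 0.015 0 0 91; 75 0 0 0.015 0 0 91; 75 0 0 0.015 0 0 91; 75 0 0 0.015 0 0 91; 75 0 0 0.015 0 0 91; 75 0 0 0.015 0 0 91",
)

```text
t: 4.05
position: [0.482, -0.2396, 0.125]
tcp_rot: [0.385, 1.536, -0.385]
ft_force: [0.3, -0.5, 0.2]
opening: 0.091
```

```bash
python3 - <<'E'
from h import *
s=readout.get_state();print(s['t'],s['position'],jaw(s)-np.pi/2,s['dq'].round(3),delta([.4833,-.2407,.067],-.488+np.pi/2,s))
E
```

```text
4.05 [ 0.48199343 -0.23957042  0.12495309] -0.490865173111958 [ 0.001 -0.     0.001 -0.    -0.001 -0.001] (array([58. , -0.4,  1.7]), array([-0.0029, -0.    ,  0.    ]))
```

>>> play_rows(
  deltas="15 0 1 0 0 0 91; 30 0 2 0 0 0 91; 45 0 2 0 0 0 91; 58 0 2 0 0 0 91; 58 0 2 0 0 0 91; 58 0 2 0 0 0 60; 58 0 2 0 0 0 30; 58 0 2 0 0 0 10; 58 0 2 0 0 0 10; 58 0 2 0 0 0 10",
  squeeze=45,
)

```text
t: 5.3
position: [0.4838, -0.2405, 0.067]
tcp_rot: [0.385, 1.536, -0.385]
ft_force: [0.2, 0.3, 0.4]
opening: 0.0439
```

>>> play_rows(
  deltas="0 0 0 0 0 0 10; 0 0 0 0 0 0 10; 0 0 0 0 0 0 10; 0 0 0 0 0 0 10; -10 0 0 0 0 0 10; -20 0 0 0 0 0 10; -35 0 0 0 0 0 10; -55 0 0 0 0 0 10; -55 0 0 0 0 0 10; -55 0 0 0 0 0 10",
)

```text
t: 6.55
position: [0.4836, -0.2404, 0.1218]
tcp_rot: [0.385, 1.536, -0.385]
ft_force: [-0.4, -0.1, -2.5]
opening: 0.0196
```

```bash
python3 - <<'E'
from h import *
s=readout.get_state();print(s['position'],jaw(s)-np.pi/2,delta([.5525,.1965,.2],-.477+np.pi/2,s))
E
```

```text
[ 0.48362191 -0.24039456  0.12182028] -0.4907468955115084 (array([ -78.2,  417.8, -145.1]), array([-0.0137,  0.    ,  0.    ]))
```

>>> play_rows(
  deltas="-40 0 0 0 0 0 10; -78 20 -7 0 0 0 10; -78 70 -24 0 0 0 10; -78 122 -42 0 0 0 10; -78 174 -60 0 0 0 10; -78 226 -78 0 0 0 10; -78 278 -97 -0.014 0 0 10; -78 330 -115 -0.014 0 0 10; -78 380 -132 -0.014 0 0 10; -78 418 -145 -0.014 0 0 10",
)

```text
t: 7.8
position: [0.5525, 0.1985, 0.199]
tcp_rot: [0.373, 1.539, -0.374]
ft_force: [0.2, -0.8, -1.7]
opening: 0.02
```

>>> play_rows(
  deltas="10 0 0 0 0 0 10; 20 0 0 0 0 0 10; 30 0 0 0 0 0 10; 30 0 0 0 0 0 10; 30 0 0 0 0 0 10; 30 0 0 0 0 0 10; 30 0 0 0 0 0 10; 30 0 0 0 0 0 10; 30 0 0 0 0 0 10; 30 0 0 0 0 0 10",
)

```text
t: 9.05
position: [0.5529, 0.1965, 0.1699]
tcp_rot: [0.374, 1.538, -0.374]
ft_force: [-0.4, 0.3, -2.0]
opening: 0.0198
```

```bash
python3 - <<'E'
from h import *
import pickle
s=readout.get_state();d=imaging.grab_frame('wrist');e=imaging.grab_frame('side');pickle.dump((d,e,s),open('w3.pkl','wb'))
print(s['t'],s['position'],jaw(s)-np.pi/2,s['dq'].round(3),s['ft_force'],s['opening'])
print(delta([.5525,.1965,.17],-.477+np.pi/2,s))
a=cv2.resize(d['frame'][140:240,206:306],(400,400),interpolation=2)
b=cv2.resize(e['frame'][90:180,190:280],(400,400),interpolation=2)
save('w3',np.hstack([a,b]))
E
```

```text
9.05 [0.55290682 0.19653677 0.16994846] -0.47677860619228696 [-0.001  0.     0.002  0.001  0.001 -0.001] [-0.40665101  0.32697866 -2.00025169] 0.019843160010359066
(array([-0.1, -0.2, -0.3]), array([ 0.0002,  0.    , -0.    ]))
```

View pics/w3.png

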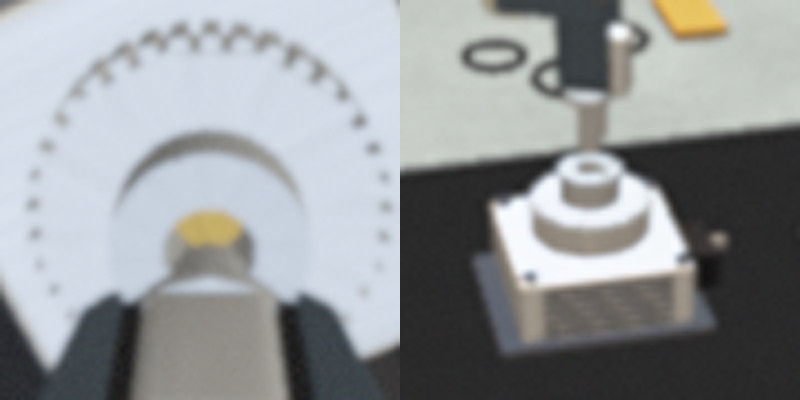

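```bash
python3 - <<'E'
from h import *
import pickle
d,e,s=pickle.load(open('w3.pkl','rb'))
w=at_z(d,np.array([(209,208),(166,250),(252,250)])/4+[205.9,139.9],.105,s)
zt=R.from_rotvec(s['tcp_rot']).as_matrix()[:,2];print(w.round(4),w[0]+.0095*zt,w[1:].mean(0))
# head top centre at z .170+.0188-.003+.022ish as seen, and hub outline fit
h=at_z(d,np.array([(134,385),(288,385),(211,385)])/4+[205.9,139.9],.17,s);print(h.round(4),(s['position']))
w=at_z(e,np.array([(589,167)])/np.array([4.444,4.444])-[90,0]+[190,90],.105);print('side hub',w)
# shaft bottom in side
w=at_z(e,np.array([(590,148)])/4.444-[90,0]+[190,90],.118);print('side shaft end',w)
E
```

```text
[[0.5449 0.2007 0.105 ]
 [0.5489 0.1887 0.105 ]
 [0.5571 0.2045 0.105 ]] [0.553365   0.19638206 0.1050003 ] [0.55300829 0.19656743 0.105     ]
[[0.5473 0.1863 0.17  ]
 [0.5583 0.2075 0.17  ]
 [0.5528 0.1969 0.17  ]] [0.55290682 0.19653677 0.16994846]
side hub [[0.55473593 0.19594476 0.105     ]]
side shaft end [[0.55618815 0.19842105 0.118     ]]
```

>>> play_rows(
  deltas="5 0 0 0 0 0 10; 10 0 0 0 0 0 10; 13 0 0 0 0 0 10; 16 0 0 0 0 0 10; 18 0 0 0 0 0 10; 20 0 0 0 0 0 10; 22 0 0 0 0 0 10; 22 0 0 0 0 0 10; 22 0 0 0 0 0 10; 22 0 0 0 0 0 10",
  squeeze=60,
)

```text
t: 10.4
position: [0.5529, 0.1965, 0.148]
tcp_rot: [0.374, 1.538, -0.374]
ft_force: [0.5, -0.3, -2.0]
opening: 0.0199
```

No contact; tip is about 9 mm in. Next I pass the key depth (tip at 12 mm) and go to about 20 mm, before the seat.

>>> play_rows(
  deltas="2 0 0 0 0 0 10; 4 0 0 0 0 0 10; 5 0 0 0 0 0 10; 6 0 0 0 0 0 10; 7 0 0 0 0 0 10; 8 0 0 0 0 0 10; 9 0 0 0 0 0 10; 10 0 0 0 0 0 10; 10 0 0 0 0 0 10; 10 0 0 0 0 0 10",
)

```text
t: 11.65
position: [0.5529, 0.1965, 0.1379]
tcp_rot: [0.374, 1.538, -0.374]
ft_force: [-0.6, -0.2, -2.5]
opening: 0.0196
```

>>> play_rows(
  deltas="3 0 0 0 0 0 10; 6 0 0 0 0 0 10; 8 0 0 0 0 0 10; 10 0 0 0 0 0 10; 12 0 0 0 0 0 10; 14 0 0 0 0 0 10; 16 0 0 0 0 0 10; 18 0 0 0 0 0 10; 18 0 0 0 0 0 10; 18 0 0 0 0 0 10",
)

```text
t: 12.9
position: [0.5529, 0.1965, 0.12]
tcp_rot: [0.374, 1.538, -0.374]
ft_force: [-2.3, -1.4, 6.2]
opening: 0.0196
```

>>> play_rows(
  deltas="1 0 0 0 0 0 10; 1.5 0 0 0 0 0 10; 2 0 0 0 0 0 10; 2.5 0 0 0 0 0 10; 3 0 0 0 0 0 10; 3.3 0 0 0 0 0 10; 3.6 0 0 0 0 0 10; 3.6 0 0 0 0 0 10; 3.6 0 0 0 0 0 10; 3.6 0 0 0 0 0 10",
)

```text
t: 14.15
position: [0.5529, 0.1965, 0.1169]
tcp_rot: [0.374, 1.538, -0.374]
ft_force: [-5.9, -2.4, 14.1]
opening: 0.0199
```

>>> play_rows(
  deltas="0.3 0 -0.2 0 0 0 10; 0.6 0 -0.4 0 0 0 10; 0.6 0 -0.4 0 0 0 10; 0.6 0 -0.4 0 0 0 10; 0.6 0 -0.4 0 0 0 10; 0.6 0 -0.4 0 0 0 10; 0.6 0 -0.4 0 0 0 10; 0.6 0 -0.4 0 0 0 10; 0.6 0 -0.4 0 0 0 10; 0.6 0 -0.4 0 0 0 10",
)

```text
t: 15.4
position: [0.5529, 0.1965, 0.1169]
tcp_rot: [0.374, 1.538, -0.374]
ft_force: [-9.0, -5.9, 22.4]
opening: 0.0201
```

```bash
python3 - <<'E'
from h import *
s=readout.get_state();print(s['t'],s['position'],jaw(s)-np.pi/2,s['ft_force'],s['ft_torque'],s['opening'])
e=imaging.grab_frame('side');d=imaging.grab_frame('wrist')
a=cv2.resize(d['frame'][140:240,206:306],(400,400),interpolation=2)
b=cv2.resize(e['frame'][100:180,195:275],(400,400),interpolation=2)
save('w4',np.hstack([a,b]))
E
```

```text
15.4 [0.55293572 0.19653065 0.11688685] -0.4767149143775691 [-8.99044964 -5.88195008 22.39353551] [-1.09430384  1.74647489 -0.04167748] 0.02013052670774672
```

View pics/w4.png

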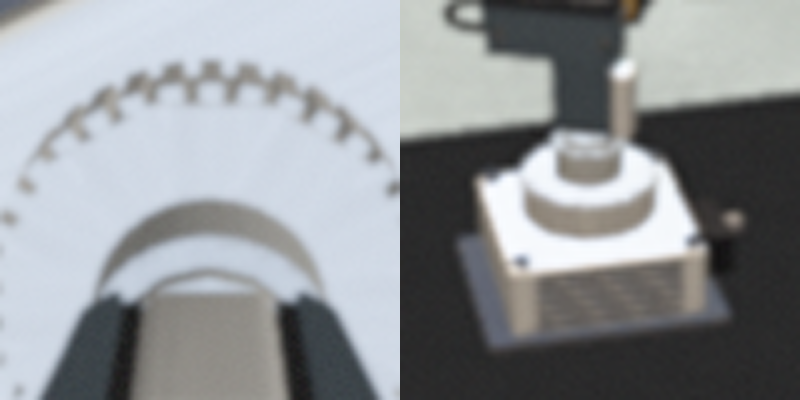

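```bash
python3 -c "
from h import *
print(workorder.finish_job());s=readout.get_state();print(s['t'],s['position'],s['ft_force'],s['opening'])"
```

```text
the job is handed in; nothing more can be done
None
the job is handed in; nothing more can be done
```

The shaft is seated in the hub and I handed the job in at about 15.5 s, still gripping the head with 60 N and pressing down.

- **Alignment:** I lifted the shaft straight out of the stand and lowered it into the bore. The keyway read about -0.475 rad from above, within 0.02 rad of the key's direction. It needed only a 0.014 rad turn before lowering, so I did not have to search for the slot. The key passed the hub face with no contact force.
- **Seating:** The spring was felt from about 28 mm depth. The last 0.6 mm of commanded push did not lower the tool, which stayed at 0.1169 m against 0.117 m expected. The upward force rose from 14 to 22 N, so the collar is on the hub face. The last side and wrist pictures agree with that.
- **Not resolved:** A sideways load of about 11 N remained at the end. A 0.4 mm sideways shift made along with that last push did not relieve it; the load grew from about 6 N to 11 N. I took it as harmless friction and left it.
- **Not checked:** I did not directly read the spring seat joint. No force or pose reading was available after hand-in, and I took no final overview picture of the portafilter, cup, tamper and wrench. The arm never went near them.

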